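Bring the bench supply back after a trip

ROBOT

A 7-joint arm with a two-finger parallel gripper is mounted at the origin on a cart in front of the work surface, level with it; the furniture and walls round the work are solid. World frame = base frame: x ahead of the robot, y to its left, z up, the work surface at z = 0. Lengths are in mm, angles in rad, forces in N, time in s.
With the tool pointing down it reaches from about 400 to 875 mm from the base axis. Payload 4.4 kg.
Tool frame: the origin (TCP) lies midway between the tips of the shut fingers; the grasp point (between the pads) lies 19 mm behind it; z points along the fingers, y is the line along which they close (so a half turn about z gives the same grasp; the last joint's range is limited). The gripper opens to 85 mm and grips with 20 to 120 N. Pads are 22 mm wide; open, the fingers measure 114 mm over their backs; the gripper's body (76 mm by 85 mm) begins 54 mm behind the grasp point. The pads swing forward as they close: fully open they stand 13 mm farther back than shut.
Start: joints at [-1.353, 0.628, 0.038, 1.517, -0.027, 0.996, -0.02], TCP at [181.979, 624.02, 231.313] pointing down, gripper open.
Joint ranges: [-3.06, 3.06], [-0.37, 2.12], [-1.25, 1.32], [0.18, 2.47], [-1.1, 4.24], [0.23, 1.98], [-2.94, 2.94]. Speed limits (rad/s): [2.57, 2.57, 3.14, 3.14, 3.14, 3.14, 3.14].

INTERFACE

Orientations are given as [roll, pitch, yaw] about the fixed x, y, z axes, in that order (R = Rz(yaw) Ry(pitch) Rx(roll)).
In Python, from cell import read_state, get_image, finish_job gives the robot as it stands.
- The arm moves only by the tool send_rows, never from a script. Its argument "series" is a list of rows, each an object of numbers: "ax", "ay", "az": the turn, a rotation vector about the tool's x, y, z in rad; "dx", "dy", "dz": the shift along the tool's x, y, z in cm; "hand": the closure, from 0 (fully open) to 1 (shut). In form: [{"ax": .., "ay": .., "az": .., "dx": .., "dy": .., "dz": .., "hand": ..}, ...]. A call has 1 to 10 rows; each row is the pose to reach, as a shift and turn from the pose commanded when the call began, along the tool's axes at that moment; what a row does not reach only later rows make up. A row lasts 1/10 s, in which the tool goes at most 50 mm and 8.59 degrees, less where a joint would pass 70% of its speed; a pose out of reach is approached as far as the arm can. A call with a gripper value outside its range is refused whole. The fingers move at their own pace and stop on an object; the grip force is fixed at half the most. Time passes only in rows, so rows that repeat a pose let the fingers close. It gives the time, the measured TCP pose, the force, the opening and the grip force at its end, in the units of the state.
- read_state(): the state, without advancing time (a new reading comes with each control period).
- get_image(name): name is "side" or "top"; returns a dict with "pixels" (480x640x3 uint8, red, green, blue), "mtx" (3x3 intrinsics, pixels), "R" (3x3) and "t" (3): a world point X has camera coordinates R X + t. Camera axes: x right, y down, z forward; pixel columns grow to the right and rows downward; lengths in mm; the calibration is good to about 2 mm. A picture is of the moment at which its call begins. There is no depth.
- finish_job(): hands the job in; it is judged then, once.
The state is a dict: "clock": time; "qpos": joint angles; "qd": joint speeds; "tau": joint torques, N m; "eef_pos": TCP position; "tool_rot": TCP orientation; "force": force on the tool from outside, world axes, zero at the start; "torque": the same for the moment, N m; "width": finger opening in mm; "gripper_force": force on a finger pad.
Only numpy, scipy, OpenCV 4.12 (cv2) and the standard library are available. Lean on these libraries where they do the work, as an engineer would, in place of code of your own. Each camera call takes 0.05 s, during which the arm holds its last target. There are 200 camera calls.

TASK

The bench's switch box has tripped: bring the power back. First push the popped-out black breaker button fully in so that it stays in, then rock the grey rocker switch over to its striped side, and last press the green start button all the way down and let it spring back. Keep to this order, do not press the red stop button, pick nothing up and leave the loose things round the box where they lie.

Things in the scene. Friction and masses are not known exactly. Their poses are not given: they have to be found in the camera images.
- panel: blue switch box fixed to the bench, 190 (x) x 164 (y) x 36 mm high, with flat steel ears to 202 mm in y; origin at the centre of its underside on the bench; x runs across the box, away from the robot when its yaw is 0, y along its length, z up. The box stands turned by up to 0.3 rad either way. Four aluminium modules, each 84 (x) x 70 (y) x 6 mm, lie two by two on its top (module face at z = 42 mm), turned like the box.
- breaker (a joint): breaker button, slide: 0 = popped out (tripped), 0.009 m = fully in; grows as it is pushed down. It needs about 3 N and stays where it is left (no spring).
- breaker_top (a point): centre of the top of the breaker's black cap (20 mm across, on a white stem seen only when it is out); 63 mm above the bench when out, 54 mm when fully in, where it still stands 5 mm proud of its black collar (27 mm across). Its module stands in any of four places on the box, two by two, 88 mm apart along the box's x axis and 76 mm along its y axis; which place varies.
- rocker (a joint): rocker switch, hinge along the box's y axis: 0 = off (half nearer the box's -x edge lies level, striped half raised by 0.4 rad), 0.4 rad = on (striped half level). Grows as the striped half is pressed down; it needs about 3 N at the stripe and stays where it is left.
- rocker_stripe (a point): centre of the white stripe on the face of the rocker's +x half, the spot to press; the rocker is grey, V-shaped, 55 (x) x 32 (y) mm, in a black frame 66 x 42 mm whose rim is 48 mm above the bench. The stripe is 16 mm to the box's +x side of the hinge and about 58 mm above the bench when off, 19 mm and 51 mm when on. Its module stands in any of four places on the box, two by two, 88 mm apart along the box's x axis and 76 mm along its y axis; which place varies.
- start (a joint): green start button, slide: 0 = up, 0.006 m = fully down; springs back; 1.4 N to begin, 4.5 N fully down.
- start_top (a point): centre of the top of the flat green button, 27 mm across; 59 mm above the bench when up, 53 mm when fully down, where it still stands 5 mm proud of its steel collar (33 mm across). Its module stands in any of four places on the box, two by two, 88 mm apart along the box's x axis and 76 mm along its y axis; which place varies.
- stop (a joint): red stop button, slide: 0 = up, 0.006 m = fully down; springs back. Not to be pressed.
- stop_top (a point): top of the red mushroom button, 36 mm across on a yellow disc 44 mm across; 63 mm above the bench. Its module stands in any of four places on the box, two by two, 88 mm apart along the box's x axis and 76 mm along its y axis; which place varies.
- driver_mid (a point): loose yellow-handled screwdriver, 151 mm long and 22 mm thick, lying along the box's +y (left) side; its middle.
- reel_mid (a point): loose reel of solder, 78 mm across, 26 mm high, behind the box; its centre.
- tin_mid (a point): loose pale round tin, 57 mm across, 21 mm high, behind the box; its centre.

How it is judged:
By the outcome, as a careful person would: the job done as asked, in the order asked, and still so for the second after the job is handed in, with the robot touching nothing.
It also fails if it takes over 42 s, if anything falls off the work surface, if the arm or the gripper's body presses on something with over 40 N, if the wrist force passes 120 N, or if a joint passes its speed limit or range.

## Working session

There is one attempt and no reset: what is moved stays moved. The work goes in short steps, Python scripts to look and compute and a tool call to move; the robot and the scene stay as the last step left them, time stands still between calls to the robot, and variables do not carry over. Pictures are saved under pics/ and viewed, at most 10 in all, crops included, and the job is handed in when it is done.

Besides the shell and the picture viewer there is one more tool, called after "Request:" in YAML: its name, and indented under it one key for each argument. send_rows: Moves the arm, as the interface text tells. Its arguments: {"type":"object","properties":{"series":{"type":"array","items":{"type":"object","properties":{"ax":{"type":"number"},"ay":{"type":"number"},"az":{"type":"number"},"dx":{"type":"number"},"dy":{"type":"number"},"dz":{"type":"number"},"hand":{"type":"number"}}}}},"required":["series"]}

```bash
mkdir -p pics; python3 - <<'E'
from cell import *
import cv2,pickle
s=read_state(); print({k:s[k] for k in("clock","eef_pos","tool_rot","width","force")})
for n in("top","side"):
    d=get_image(n); pickle.dump(d,open(n+'.pkl','wb')); cv2.imwrite(f'pics/{n}0.png',d["pixels"][:,:,::-1]); print(d["mtx"],d["R"],d["t"])
E
```

```text
{'clock': 0.0, 'eef_pos': array([181.80833666, 623.40810008, 230.37531508]), 'tool_rot': array([-3.13968059e+00,  4.29926257e-05,  2.85780681e+00]), 'width': 85.56397867368912, 'force': array([0.17230469, 0.05427511, 0.42326867])}
[[559.07268987   0.         316.31467372]
 [  0.         559.07268987 245.02507068]
 [  0.           0.           1.        ]] [[-0.0195525  -0.99978608 -0.00674534]
 [-0.99846044  0.01987596 -0.05178509]
 [ 0.05190808  0.00572242 -0.99863547]] [360.23119271 563.59796187 900.81445656]
[[534.17483795   0.         326.02996429]
 [  0.         534.17483795 239.27814214]
 [  0.           0.           1.        ]] [[-0.92465301 -0.37998828 -0.02501427]
 [-0.17905752  0.49180621 -0.85209451]
 [ 0.3360881  -0.78341276 -0.52278985]] [657.81063667 -13.94657694 967.4650917 ]
```

View pics/top0.png

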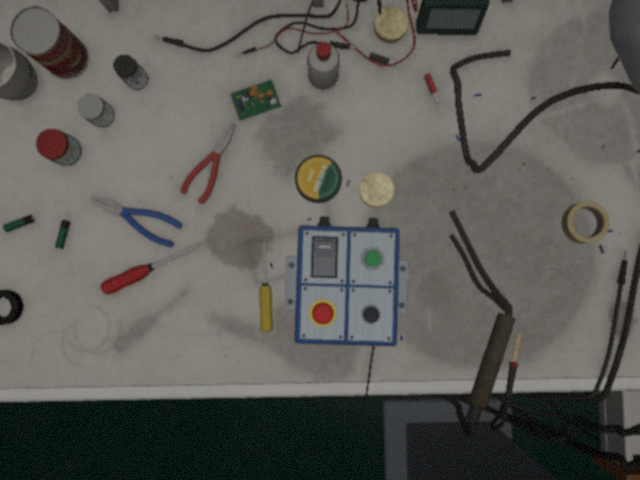

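View pics/side0.png

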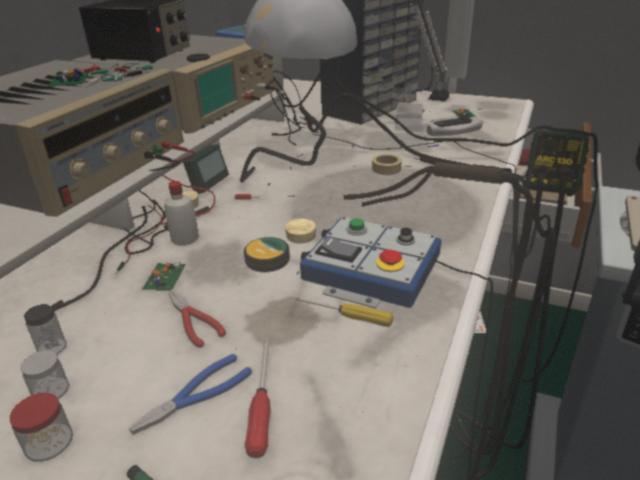

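The top view shows the box centred near (348,286), almost square to the image. The rocker is at (324,257), start at (373,258), stop at (322,313) and the breaker at (371,314). In the side view they are near (340,250), (357,226), (390,260) and (405,234). Next I measure them.

```bash
cat > h.py <<'E'
import numpy as np,cv2
def ray(d,uv):
    v=np.linalg.inv(d["mtx"])@[uv[0],uv[1],1]; return -d["R"].T@d["t"], d["R"].T@v
def plane(d,uv,z):
    c,v=ray(d,uv); return c+v*(z-c[2])/v[2]
def tri(a,ua,b,ub):
    P=[d["mtx"]@np.c_[d["R"],d["t"]] for d in(a,b)]
    X=cv2.triangulatePoints(P[0],P[1],np.array(ua,float),np.array(ub,float))[:,0]; return X[:3]/X[3]
def proj(d,X):
    p=d["mtx"]@(d["R"]@X+d["t"]); return p[:2]/p[2]
def blob(d,lo,hi,box):
    x0,y0,x1,y1=box; h=cv2.cvtColor(d["pixels"],cv2.COLOR_RGB2HSV)[y0:y1,x0:x1]
    m=cv2.inRange(h,np.array(lo),np.array(hi)); n,l,st,c=cv2.connectedComponentsWithStats(m)
    i=1+np.argmax(st[1:,4]); return c[i]+[x0,y0],st[i]
E
python3 - <<'E'
import pickle; from h import *
t,s=[pickle.load(open(n+'.pkl','rb')) for n in("top","side")]
A={'green':((40,80,40),(90,255,255),(355,240,392,277),(340,212,372,238)),
'red':((0,150,80),(8,255,255),(300,292,345,335),(370,242,412,275)),
'black':((0,0,0),(180,255,70),(355,298,390,330),(393,222,418,245)),
'yellow':((15,120,80),(35,255,255),(300,292,345,335),(370,242,412,280))}
for k,(lo,hi,b1,b2) in A.items():
    u,a=blob(t,lo,hi,b1); v,b=blob(s,lo,hi,b2); print(k,u,a,v,b,tri(t,u,s,v).round(1))
h=cv2.cvtColor(t["pixels"],cv2.COLOR_RGB2HSV); m=cv2.inRange(h,np.array((95,130,40)),np.array((125,255,255)))
m[:, :285]=0; m[:215]=0;m[355:]=0; m[:,410:]=0
r=cv2.minAreaRect(cv2.findNonZero(m)); print(r)
q=np.array([plane(t,p,36) for p in cv2.boxPoints(r)]); print(q.round(1))
a=cv2.resize(t["pixels"][220:355,285:415],None,fx=4,fy=4,interpolation=2); b=cv2.resize(s["pixels"][205:305,295:445],None,fx=4,fy=4,interpolation=2)
cv2.imwrite('pics/ct.png',a[:,:,::-1]);cv2.imwrite('pics/cs.png',b[:,:,::-1])
E
```

```text
green [372.52020202 257.95454545] [ 10  10  16  16 198] [356.375      222.39772727] [10  7 14  8 88] [546.4 261.   53.5]
red [322.38795987 313.06354515] [ 13  11  20  21 299] [390.33502538 256.38071066] [ 11   9  20  12 197] [461.9 341.4  52.5]
black [370.69948187 314.10362694] [  8   9  16  16 193] [405.78431373 231.54901961] [ 9  7  9  6 51] [458.6 266.1  55.8]
yellow [322.49714286 311.23428571] [ 10   8  26  26 175] [389.8195122  265.09756098] [  7  16  27  13 205] [463.  340.9  35.6]
((346.8526611328125, 285.2141418457031), (99.60762786865234, 116.0683364868164), 1.7899105548858643)
[[416.4 385.4  36. ]
 [601.3 376.3  36. ]
 [593.  216.7  36. ]
 [408.6 227.4  36. ]]
```

View pics/ct.png

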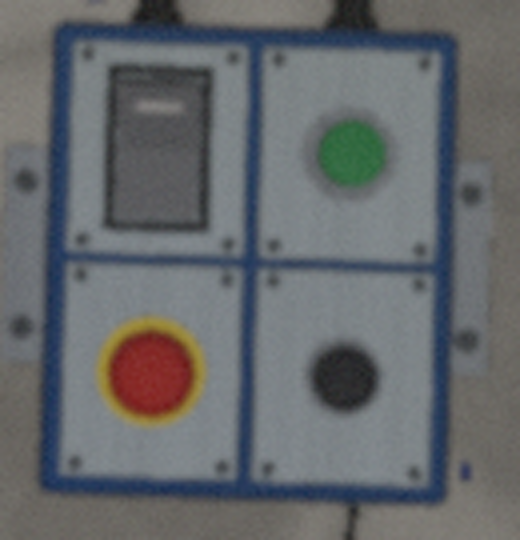

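View pics/cs.png

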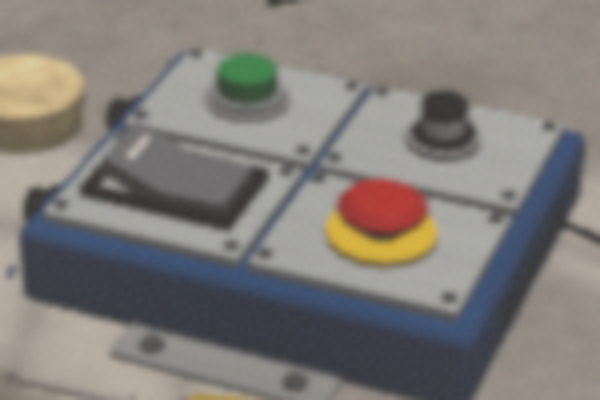

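The crops show the white stripe at about (325,246) in the top view and (329.5,242) in the side view. The rocker's striped half is on the far (+x) side and raised. The breaker is out on its stem, and the box yaw is about -0.05.

```bash
cat > go.py <<'E'
from cell import read_state; from h import *
from scipy.spatial.transform import Rotation as Ro
def go(**T):
    s=read_state(); R=Ro.from_euler('xyz',s["tool_rot"]).as_matrix()
    print(s["clock"],s["eef_pos"].round(1),s["tool_rot"].round(3),s["force"].round(1),s["width"].round(1))
    for k,v in T.items(): print(k,(R.T@(np.array(v)-s["eef_pos"])/10).round(2))
E
python3 - <<'E'
import pickle; from go import *
t,s=[pickle.load(open(n+'.pkl','rb')) for n in("top","side")]
print('stripe tri',tri(t,(325,246.3),s,(329.5,242)).round(1),'plane',plane(t,(325,246.3),58).round(1))
print('green',plane(t,(372.5,258),59).round(1),plane(s,(356.7,221.5),59).round(1),'black',plane(t,(370.7,314.1),63).round(1),plane(s,(405.8,231.3),63).round(1),'red',plane(t,(322.4,313),61).round(1))
b=plane(t,(370.7,314.1),63); b[2]=110; go(b=b)
E
```

```text
stripe tri [566.3 335.2  52.9] plane [566.1 335.3  58. ]
green [546.4 261.6  59. ] [543.6 266.9  59. ] black [459.7 266.9  63. ] [455.3 276.8  63. ] red [462.7 341.4  61. ]Traceback (most recent call last):
  File "<stdin>", line 5, in <module>
  File "go.py", line 5, in go
    print(s["clock"],s["eef_pos"].round(1),s["tool_rot"].round(3),s["force"].round(1),s["width"].round(1))
                                                                                      ^^^^^^^^^^^^^^^^
AttributeError: 'float' object has no attribute 'round'
```

Request:
send_rows:
  series:
    - {"dx": -4, "dy": -2.9, "az": -0.05, "hand": 1}
    - {"dx": -8, "dy": -5.8, "az": -0.1, "hand": 1}
    - {"dx": -12, "dy": -8.6, "az": -0.15, "hand": 1}
    - {"dx": -16, "dy": -11.5, "az": -0.2, "hand": 1}
    - {"dx": -20, "dy": -14.4, "az": -0.235, "hand": 1}
    - {"dx": -24, "dy": -17.3, "az": -0.235, "hand": 1}
    - {"dx": -28, "dy": -20.2, "az": -0.235, "hand": 1}
    - {"dx": -32, "dy": -23, "az": -0.235, "hand": 1}
    - {"dx": -35, "dy": -25.2, "az": -0.235, "hand": 1}
    - {"dx": -36.7, "dy": -26.4, "az": -0.235, "hand": 1}

```text
invalid input at $.series[0]: expected keys ax, ay, az, dx, dy, dz, hand
```

```bash
sed -i 's/s\["width"\].round(1)/round(float(s["width"]),1)/' go.py; python3 -c "
from go import *; go(b=[459.7,266.7,85])"
```

```text
0.1 [181.8 623.5 230.5] [-3.14   0.     2.858] [-0.1  1.  -0. ] 85.3
b [-36.67 -26.44  14.59]
```

Request:
send_rows:
  series:
    - {"ax": 0, "ay": 0, "dz": 0, "dx": -4, "dy": -2.9, "az": -0.05, "hand": 1}
    - {"ax": 0, "ay": 0, "dz": 0, "dx": -8, "dy": -5.8, "az": -0.1, "hand": 1}
    - {"ax": 0, "ay": 0, "dz": 0, "dx": -12, "dy": -8.6, "az": -0.15, "hand": 1}
    - {"ax": 0, "ay": 0, "dz": 0, "dx": -16, "dy": -11.5, "az": -0.2, "hand": 1}
    - {"ax": 0, "ay": 0, "dz": 0, "dx": -20, "dy": -14.4, "az": -0.235, "hand": 1}
    - {"ax": 0, "ay": 0, "dz": 0, "dx": -24, "dy": -17.3, "az": -0.235, "hand": 1}
    - {"ax": 0, "ay": 0, "dz": 0, "dx": -28, "dy": -20.2, "az": -0.235, "hand": 1}
    - {"ax": 0, "ay": 0, "dz": 0, "dx": -32, "dy": -23, "az": -0.235, "hand": 1}
    - {"ax": 0, "ay": 0, "dz": 0, "dx": -35, "dy": -25.2, "az": -0.235, "hand": 1}
    - {"ax": 0, "ay": 0, "dz": 0, "dx": -36.7, "dy": -26.4, "az": -0.235, "hand": 1}

```text
clock: 1.1
eef_pos: [462.5, 263.7, 231.1]
tool_rot: [-3.14, 0.0, 3.088]
force: [0.2, 0.0, -1.0]
width: -0.2
gripper_force: 0.0
```

```bash
python3 -c "
from go import *; go(b=[459.7,266.7,85])"
```

```text
1.1 [462.5 263.7 231.1] [-3.14   0.     3.088] [ 0.2  0.  -1. ] -0.2
b [ 0.3   0.31 14.61]
```

Request:
send_rows:
  series:
    - {"ax": 0, "ay": 0, "az": 0, "dx": 0, "dy": 0, "dz": 3, "hand": 1}
    - {"ax": 0, "ay": 0, "az": 0, "dx": 0, "dy": 0, "dz": 7, "hand": 1}
    - {"ax": 0, "ay": 0, "az": 0, "dx": 0, "dy": 0, "dz": 11, "hand": 1}
    - {"ax": 0, "ay": 0, "az": 0, "dx": 0, "dy": 0, "dz": 13.5, "hand": 1}
    - {"ax": 0, "ay": 0, "az": 0, "dx": 0, "dy": 0, "dz": 14.5, "hand": 1}
    - {"ax": 0, "ay": 0, "az": 0, "dx": 0, "dy": 0, "dz": 14.5, "hand": 1}
    - {"ax": 0, "ay": 0, "az": 0, "dx": 0, "dy": 0, "dz": 14.5, "hand": 1}

```text
clock: 1.8
eef_pos: [461.0, 268.2, 87.2]
tool_rot: [3.141, 0.001, 3.093]
force: [-0.2, -0.7, -0.1]
width: 0.1
gripper_force: 0.0
```

```bash
python3 - <<'E'
from go import *; from cell import get_image
go(b=[459.7,266.7,54])
d=get_image("top"); a=cv2.resize(d["pixels"][200:360,250:450],None,fx=3,fy=3); 
s=get_image("side"); b=cv2.resize(s["pixels"][160:320,295:495],None,fx=3,fy=3,interpolation=2)
cv2.imwrite('pics/m1.png',cv2.resize(np.hstack([a,b]),(800,320))[:,:,::-1])
E
```

```text
1.8 [461.  268.2  87.2] [3.141e+00 1.000e-03 3.093e+00] [-0.2 -0.7 -0.1] 0.1
b [ 0.13 -0.16  3.31]
```

View pics/m1.png

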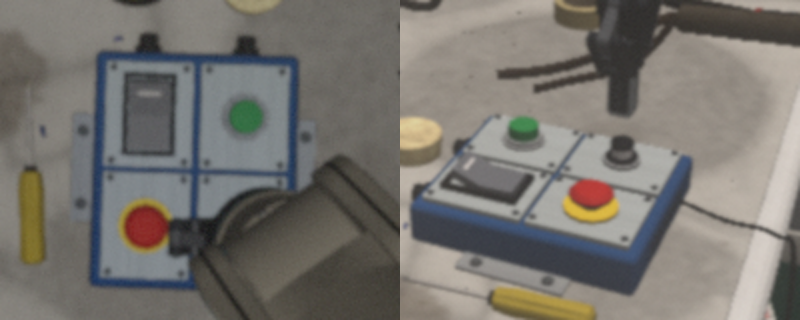

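The shut fingers hang directly above the breaker cap and are clear of the red button. I descend from here.

Request:
send_rows:
  series:
    - {"ax": 0, "ay": 0, "az": 0, "dx": 0.1, "dy": -0.1, "dz": 1, "hand": 1}
    - {"ax": 0, "ay": 0, "az": 0, "dx": 0.1, "dy": -0.1, "dz": 2, "hand": 1}
    - {"ax": 0, "ay": 0, "az": 0, "dx": 0.1, "dy": -0.1, "dz": 2.4, "hand": 1}
    - {"ax": 0, "ay": 0, "az": 0, "dx": 0.1, "dy": -0.1, "dz": 2.7, "hand": 1}
    - {"ax": 0, "ay": 0, "az": 0, "dx": 0.1, "dy": -0.1, "dz": 2.9, "hand": 1}
    - {"ax": 0, "ay": 0, "az": 0, "dx": 0.1, "dy": -0.1, "dz": 3.1, "hand": 1}
    - {"ax": 0, "ay": 0, "az": 0, "dx": 0.1, "dy": -0.1, "dz": 3.2, "hand": 1}
    - {"ax": 0, "ay": 0, "az": 0, "dx": 0.1, "dy": -0.1, "dz": 3.2, "hand": 1}

```text
clock: 2.7
eef_pos: [459.5, 266.9, 54.2]
tool_rot: [3.141, 0.0, 3.093]
force: [0.1, -0.1, 0.7]
width: 0.1
gripper_force: 0.0
```

Request:
send_rows:
  series:
    - {"ax": 0, "ay": 0, "az": 0, "dx": 0, "dy": 0, "dz": 0.1, "hand": 1}
    - {"ax": 0, "ay": 0, "az": 0, "dx": 0, "dy": 0, "dz": 0.2, "hand": 1}
    - {"ax": 0, "ay": 0, "az": 0, "dx": 0, "dy": 0, "dz": 0.2, "hand": 1}

```text
clock: 3.0
eef_pos: [459.8, 267.2, 53.8]
tool_rot: [3.141, 0.001, 3.093]
force: [-2.5, -1.5, 15.0]
width: -0.0
gripper_force: 7.4
```

Bottomed out at 15 N. I lift and move over to the rocker stripe.

Request:
send_rows:
  series:
    - {"ax": 0, "ay": 0, "az": 0, "dx": 0, "dy": 0, "dz": -2, "hand": 1}
    - {"ax": 0, "ay": 0, "az": 0, "dx": 0, "dy": 0, "dz": -4.5, "hand": 1}
    - {"ax": 0, "ay": 0, "az": 0, "dx": -3, "dy": 2.1, "dz": -5, "hand": 1}
    - {"ax": 0, "ay": 0, "az": 0, "dx": -6, "dy": 4.3, "dz": -5, "hand": 1}
    - {"ax": 0, "ay": 0, "az": 0, "dx": -9, "dy": 6.4, "dz": -5, "hand": 1}
    - {"ax": 0, "ay": 0, "az": 0, "dx": -10.3, "dy": 7.3, "dz": -4.5, "hand": 1}
    - {"ax": 0, "ay": 0, "az": 0, "dx": -10.3, "dy": 7.3, "dz": -3.5, "hand": 1}
    - {"ax": 0, "ay": 0, "az": 0, "dx": -10.3, "dy": 7.3, "dz": -3, "hand": 1}
    - {"ax": 0, "ay": 0, "az": 0, "dx": -10.3, "dy": 7.3, "dz": -3, "hand": 1}

```text
clock: 3.9
eef_pos: [563.9, 333.5, 80.8]
tool_rot: [-3.139, -0.003, 3.093]
force: [-0.2, -0.8, -0.7]
width: 0.1
gripper_force: 0.0
```

```bash
python3 - <<'E'
from go import *; from cell import get_image
go(b=[566,335.5,51])
s=get_image("side"); b=cv2.resize(s["pixels"][160:320,280:480],None,fx=3,fy=3,interpolation=2)
cv2.imwrite('pics/m2.png',b[:,:,::-1])
E
```

```text
3.9 [563.9 333.5  80.8] [-3.139e+00 -3.000e-03  3.093e+00] [-0.2 -0.8 -0.7] 0.1
b [-0.21  0.21  2.98]
```

View pics/m2.png

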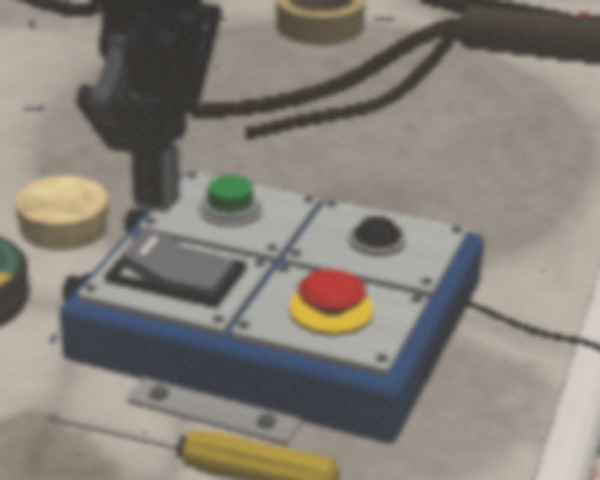

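The breaker cap (377,232 in the crop) now sits low with no stem showing, so it is in. The fingers hang above the stripe (148,245), so I press there.

Request:
send_rows:
  series:
    - {"ax": 0, "ay": 0, "az": 0, "dx": -0.2, "dy": 0.1, "dz": 0.8, "hand": 1}
    - {"ax": 0, "ay": 0, "az": 0, "dx": -0.2, "dy": 0.1, "dz": 1.4, "hand": 1}
    - {"ax": 0, "ay": 0, "az": 0, "dx": -0.2, "dy": 0.1, "dz": 1.8, "hand": 1}
    - {"ax": 0, "ay": 0, "az": 0, "dx": -0.2, "dy": 0.1, "dz": 2.2, "hand": 1}
    - {"ax": 0, "ay": 0, "az": 0, "dx": -0.2, "dy": 0.1, "dz": 2.5, "hand": 1}
    - {"ax": 0, "ay": 0, "az": 0, "dx": -0.2, "dy": 0.1, "dz": 2.7, "hand": 1}
    - {"ax": 0, "ay": 0, "az": 0, "dx": -0.2, "dy": 0.1, "dz": 2.8, "hand": 1}
    - {"ax": 0, "ay": 0, "az": 0, "dx": -0.2, "dy": 0.1, "dz": 2.8, "hand": 1}

```text
clock: 4.75
eef_pos: [567.7, 335.8, 54.4]
tool_rot: [3.141, -0.0, 3.093]
force: [1.0, -0.6, 2.5]
width: -0.3
gripper_force: 1.1
```

Request:
send_rows:
  series:
    - {"ax": 0, "ay": 0, "az": 0, "dx": 0, "dy": 0, "dz": 0.1, "hand": 1}
    - {"ax": 0, "ay": 0, "az": 0, "dx": 0, "dy": 0, "dz": 0.2, "hand": 1}
    - {"ax": 0, "ay": 0, "az": 0, "dx": 0, "dy": 0, "dz": 0.3, "hand": 1}
    - {"ax": 0, "ay": 0, "az": 0, "dx": 0, "dy": 0, "dz": 0.3, "hand": 1}

```text
clock: 5.15
eef_pos: [567.9, 335.8, 51.2]
tool_rot: [3.141, 0.0, 3.093]
force: [1.5, -0.0, 1.9]
width: 0.1
gripper_force: 1.2
```

Request:
send_rows:
  series:
    - {"ax": 0, "ay": 0, "az": 0, "dx": 0, "dy": 0, "dz": 0.1, "hand": 1}
    - {"ax": 0, "ay": 0, "az": 0, "dx": 0, "dy": 0, "dz": 0.15, "hand": 1}
    - {"ax": 0, "ay": 0, "az": 0, "dx": 0, "dy": 0, "dz": 0.15, "hand": 1}

```text
clock: 5.45
eef_pos: [567.9, 335.8, 51.0]
tool_rot: [3.141, 0.0, 3.093]
force: [-0.8, -1.1, 10.9]
width: 0.4
gripper_force: 5.4
```

Firm at 10.9 N and z = 51. I lift and go over the start button.

Request:
send_rows:
  series:
    - {"ax": 0, "ay": 0, "az": 0, "dx": 0, "dy": 0, "dz": -2, "hand": 1}
    - {"ax": 0, "ay": 0, "az": 0, "dx": 0, "dy": 0, "dz": -4, "hand": 1}
    - {"ax": 0, "ay": 0, "az": 0, "dx": 0.7, "dy": -3, "dz": -4.5, "hand": 1}
    - {"ax": 0, "ay": 0, "az": 0, "dx": 1.5, "dy": -6, "dz": -4.5, "hand": 1}
    - {"ax": 0, "ay": 0, "az": 0, "dx": 1.8, "dy": -7.5, "dz": -4, "hand": 1}
    - {"ax": 0, "ay": 0, "az": 0, "dx": 1.8, "dy": -7.5, "dz": -3, "hand": 1}
    - {"ax": 0, "ay": 0, "az": 0, "dx": 1.8, "dy": -7.5, "dz": -3, "hand": 1}
    - {"ax": 0, "ay": 0, "az": 0, "dx": 1.8, "dy": -7.5, "dz": -3, "hand": 1}

```text
clock: 6.25
eef_pos: [545.5, 263.4, 79.0]
tool_rot: [3.141, -0.001, 3.095]
force: [0.2, 0.4, 0.1]
width: 0.2
gripper_force: 0.0
```

```bash
python3 - <<'E'
from go import *; from cell import get_image
go(b=[546.4,261.5,53])
s=get_image("side"); b=cv2.resize(s["pixels"][160:320,280:480],None,fx=3,fy=3,interpolation=2)
cv2.imwrite('pics/m3.png',b[:,:,::-1])
E
```

```text
6.25 [545.5 263.4  79. ] [ 3.141e+00 -1.000e-03  3.095e+00] [0.2 0.4 0.1] 0.2
b [-0.1  -0.19  2.6 ]
```

View pics/m3.png

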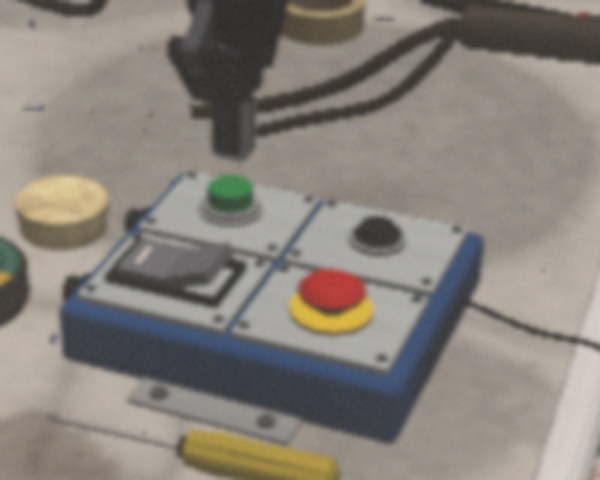

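The rocker (175,265) now has its near half raised, so it is on. The breaker is still in, and the fingers are over the green button (231,190). I press start.

Request:
send_rows:
  series:
    - {"ax": 0, "ay": 0, "az": 0, "dx": 0, "dy": -0.1, "dz": 1, "hand": 1}
    - {"ax": 0, "ay": 0, "az": 0, "dx": 0, "dy": -0.1, "dz": 1.7, "hand": 1}
    - {"ax": 0, "ay": 0, "az": 0, "dx": 0, "dy": -0.1, "dz": 2.1, "hand": 1}
    - {"ax": 0, "ay": 0, "az": 0, "dx": 0, "dy": -0.1, "dz": 2.4, "hand": 1}
    - {"ax": 0, "ay": 0, "az": 0, "dx": 0, "dy": -0.1, "dz": 2.6, "hand": 1}
    - {"ax": 0, "ay": 0, "az": 0, "dx": 0, "dy": -0.1, "dz": 2.7, "hand": 1}
    - {"ax": 0, "ay": 0, "az": 0, "dx": 0, "dy": -0.1, "dz": 2.75, "hand": 1}
    - {"ax": 0, "ay": 0, "az": 0, "dx": 0, "dy": -0.1, "dz": 2.75, "hand": 1}

```text
clock: 7.1
eef_pos: [545.5, 260.7, 53.1]
tool_rot: [3.142, -0.001, 3.093]
force: [-3.2, -1.3, 7.5]
width: 0.3
gripper_force: 3.8
```

Request:
send_rows:
  series:
    - {"ax": 0, "ay": 0, "az": 0, "dx": 0, "dy": 0, "dz": 0.1, "hand": 1}
    - {"ax": 0, "ay": 0, "az": 0, "dx": 0, "dy": 0, "dz": 0.15, "hand": 1}
    - {"ax": 0, "ay": 0, "az": 0, "dx": 0, "dy": 0, "dz": 0.15, "hand": 1}

```text
clock: 7.4
eef_pos: [545.6, 260.7, 52.9]
tool_rot: [3.141, -0.001, 3.093]
force: [-5.9, -2.6, 17.1]
width: 0.0
gripper_force: 8.7
```

Fully down at 17 N. I lift clear.

Request:
send_rows:
  series:
    - {"ax": 0, "ay": 0, "az": 0, "dx": 0, "dy": 0, "dz": -1.5, "hand": 1}
    - {"ax": 0, "ay": 0, "az": 0, "dx": 0, "dy": 0, "dz": -4, "hand": 1}
    - {"ax": 0, "ay": 0, "az": 0, "dx": 0, "dy": 0, "dz": -8, "hand": 1}
    - {"ax": 0, "ay": 0, "az": 0, "dx": 0, "dy": 0, "dz": -11, "hand": 1}
    - {"ax": 0, "ay": 0, "az": 0, "dx": 0, "dy": 0, "dz": -12, "hand": 1}
    - {"ax": 0, "ay": 0, "az": 0, "dx": 0, "dy": 0, "dz": -12, "hand": 1}
    - {"ax": 0, "ay": 0, "az": 0, "dx": 0, "dy": 0, "dz": -12, "hand": 1}

```text
clock: 8.1
eef_pos: [545.5, 260.2, 169.8]
tool_rot: [-3.141, -0.001, 3.093]
force: [-0.9, -0.6, -0.1]
width: 0.1
gripper_force: 0.0
```

```bash
python3 - <<'E'
from go import *; from cell import get_image
go()
s=get_image("side"); b=cv2.resize(s["pixels"][160:340,240:480],None,fx=3,fy=3,interpolation=2)
cv2.imwrite('pics/m4.png',b[:,:,::-1])
E
```

```text
8.1 [545.5 260.2 169.8] [-3.141e+00 -1.000e-03  3.093e+00] [-0.9 -0.6 -0.1] 0.1
```

View pics/m4.png

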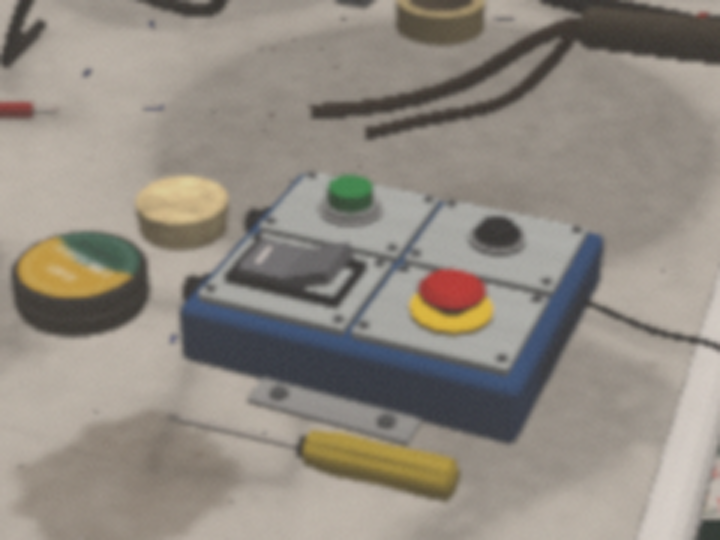

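The breaker is in (497,235), the rocker is on (295,265) and the green button has sprung back up (350,192). The screwdriver, reel and tin look undisturbed.

```bash
python3 -c "
from cell import *; print(finish_job())"
```

```text
the job is handed in; nothing more can be done
None
```

I pushed the breaker in, rocked the switch to its striped side, then pressed the start button fully and let it spring back, in that order; the red stop and loose items were left alone, and the job is handed in.

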